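# Open the curing box whose slide bolt may be caught, and hold the cover up

### The arm

A 6-joint arm with a two-finger parallel gripper is mounted at the origin on a cart in front of the work surface, level with it; the furniture and walls round the work are solid. World frame = base frame: x ahead of the robot, y to its left, z up, the work surface at z = 0. Lengths are in m, angles in degrees, forces in N, time in s.
With the tool pointing down it reaches from about 0.275 to 0.725 m from the base axis. Payload 5.6 kg.
Tool frame: the origin (TCP) lies at the very end of the fingers, on their centre line; the grasp point (between the pads) lies 19 mm behind it (bot.pinch_z is the distance from the TCP to the grasp point, in m); z points along the fingers, y is the line along which they close (so a half turn about z gives the same grasp; the last joint's range is limited). The gripper opens to 85 mm and grips with 20 to 120 N. Pads are 22 mm wide; open, the fingers measure 114 mm over their backs; the gripper's body (76 mm by 85 mm) begins 54 mm behind the grasp point. The pads swing forward as they close: fully open they stand 13 mm farther back than shut.
Start: joints at [90.676, 14.616, 6.199, 0, -81.583, -16.306], TCP at [0.148, 0.53, 0.231] pointing down, gripper open.
Joint ranges: [-168.99, 168.99], [-69.2, 112.95], [-62.41, 85.93], [-164.36, 98.24], [-168.68, -3.75], [-174.98, 174.98]. Speed limits (degrees/s): [147.25, 147.25, 180, 180, 180, 180].

### API

Orientations are given as a 3x3 rotation matrix whose columns are the frame's x, y, z axes.
In Python, from plant import bot gives the robot as it stands.
- The arm moves only by the shell command python3 -m creep 'ROWS' [FORCE]. ROWS is text: rows parted by semicolons, each of 7 numbers parted by spaces: the shift along the tool's x, y, z each as a share of 60 cm, from -1 to 1, then the turn, a rotation vector about the tool's x, y, z each as a share of 45 degrees, from -1 to 1, then the finger opening in mm, from 0 to 85.4. A call has 1 to 20 rows; each row is the pose to reach, as a shift and turn from the pose commanded when the call began, along the tool's axes at that moment; what a row does not reach only later rows make up. A row lasts 1/8 s, in which the tool goes at most 62.5 mm and 10.7 degrees, less where a joint would pass 70% of its speed; a pose out of reach is approached as far as the arm can. A call with a number of a shift or a turn outside -1 to 1 is refused whole. A call with a gripper value outside its range is refused whole. The fingers move at their own pace and stop on an object; FORCE is the grip in N (left out, the last holds). Time passes only in rows, so rows that repeat a pose let the fingers close. It gives the time, the measured TCP pose, the force, the opening and the grip force at its end, in the units of the state.
- bot.observe(): the state, without advancing time (a new reading comes with each control period).
- bot.capture(name): name is "scene" or "top" or "wrist"; returns a dict with "frame" (420x560x3 uint8, red, green, blue), "range_z" (420x560 float32, m along the optical axis (not along the pixel's ray), 0 where there is no reading), "intrinsics" (3x3 intrinsics, pixels), "world_from_camera" (4x4, takes a point from camera to world coordinates). Camera axes: x right, y down, z forward; pixel columns grow to the right and rows downward; lengths in m; the calibration is good to about 2 mm. A picture is of the moment at which its call begins.
- bot.finish_job(): hands the job in; it is judged then, once.
Trained networks look in the newest picture that a camera, given by its name, has taken for a name from the list of things; names that differ only in an ending like _2 or _b are one class to them, and where a whole thing is asked for, a point or a joint stands for the part that bears it (a point fixed in the world has none). Each returns a list of dicts, best first, with "p" (0 to 1); they miss things now and then, are a little off and sometimes report something else, mostly with a low value. They report only what shows in the picture. A call takes as long as a camera call.
- bot.masks_of(camera, label): "region" (420x560 bool, what is visible of it) and "box" ([left, top, right, bottom] in pixels, round what is visible of it).
- bot.spot_point(camera, label): "position" ([row, column] in pixels: a listed point, or the origin of a listed thing).
The state is a dict: "time_s": time; "joints": joint angles; "qd": joint speeds; "joint_torque": joint torques, N m; "tool_pos": TCP position; "orientation": TCP orientation; "ft_force": force on the tool from outside, world axes, zero at the start; "ft_torque": the same for the moment, N m; "width": finger opening in m; "grasp_force": force on a finger pad.
Only numpy, scipy, OpenCV 4.12 (cv2) and the standard library are available. Lean on these libraries where they do the work, as an engineer would, in place of code of your own. Each camera call takes 0.05 s, during which the arm holds its last target. There are 200 camera calls.

### The job

A fresh casting is curing in the grey box, and nobody can see whether the slide bolt on its cover is caught. Before touching the bolt, tug the cover gently upward by its handle to feel whether it is free; if it is caught, do not force it, but slide the bolt's knob all the way to the other end and try again. Swing the cover up by its handle to about 45 degrees and finish while holding it open there, since it falls shut when let go; leave the things round the box and the casting in it alone.

Things in the scene. Friction and masses are not known exactly. Their poses are not given: they have to be found in the camera images.
- box: The grey curing box, screwed to the table: 170 (x) x 220 (y) x 75 mm high, 4 mm walls. Origin: centre of its underside; x points away from the robot to the hinge side, y to the left along the front, z up. The cover's top is 79 mm above the table; the handle and the bolt's steel guide plate stand on the cover near its front (-x) edge.
- cover (a joint): Angle of the cover, rad: 0 shut, grows as the front edge swings up, stop at 1.25. Hinged along the box's far rim. It takes about 1.5 N to lift at the handle and falls shut from every angle. If caught, it lifts freely by about 0.025 rad (4 mm at the handle), then pulls against a spring; a firm pinch adds some newtons of its own as the bar turns in it.
- cover_hinge (a point): Middle of the cover's hinge axis, 89 mm in +x from the box's centre and 77 mm above the table. The axis runs along the box's y.
- pull (a point): Black bar handle, right half of the cover. Bar (pull_bar) 40 mm long (along the box's y), 14 wide, 14 high, on two posts with a 3 mm foot plate. The point: middle of the bar, 28 mm above the cover's top, 154 mm in front of the hinge axis, 50 mm right (-y) of the box's middle. Pinch its 14 or 40 mm from above; pinched over the 40 mm it pivots between the fingers as the cover swings.
- bolt (a joint): Travel of the bolt, m: 0 at the left stop (box's +y), 0.030 at the right stop. Starts within 3 mm of the left; 1.5 N friction. Its hook under the cover meets a hidden catch at one end only, left or right: there and as far as the middle the cover is caught, at the other end free. Caught at the left: free from 0.020 on. Free at the left: sliding the bolt would catch it.
- bolt_knob (a point): The bolt's black round knob, 13 to 17 mm in diameter, upright on the cover's left half. The point is on its axis, 22 mm above the cover's top and 9 mm below the knob's top, 149 mm in front of the hinge; the axis stands 75 mm left of the box's middle at travel 0 and 45 mm at travel 0.030.
- hook (a joint): Stretch of the springy hook under the cover, m: 0 when unloaded or free, and growing by 1 mm for each 2.5 N when the caught cover is pulled up. 8 mm (20 N) counts as forcing the catch.
- casting: White flat mould, 42 x 136 x 12 mm, lying inside the box under the cover; origin at the middle of its underside. To be left alone.
- near_vial: Small vial with a white cap, 27 x 27 x 44 mm, standing on the table to the right of the box; origin at the middle of its underside. To be left alone.
- near_mould: White flat mould, 42 x 136 x 12 mm, lying on the table to the left of the box; origin at the middle of its underside. To be left alone.
- near_tape: Roll of masking tape, 100 mm in diameter and 24 mm high, lying on the table to the right of the box; origin at the middle of its underside. To be left alone.

How it is judged:
By the outcome, as a careful person would: the job done as asked, in the order asked, and still so for the second after the job is handed in, while the arm keeps its last pose, push and grip.
It also fails if it takes over 58 s, if anything falls off the work surface, if the arm or the gripper's body presses on something with over 40 N, if the wrist force passes 120 N, or if a joint passes its speed limit or range.

## Working session

There is one attempt and no reset: what is moved stays moved. The work goes in short steps, Python scripts to look and compute and a shell command to move; the robot and the scene stay as the last step left them, time stands still between calls to the robot, and variables do not carry over. Pictures are saved under pics/ and viewed, at most 10 in all, crops included, and the job is handed in when it is done.

```bash
mkdir -p pics; ls; cat > h.py <<'E'
from plant import bot
import numpy as np, cv2
def px(c,r,col,w=2):
    r=int(round(r));col=int(round(col))
    p=c["range_z"][r-w:r+w+1,col-w:col+w+1];z=np.median(p[p>0])
    return ray(c,r,col,z)
def ray(c,r,col,z):
    K=c["intrinsics"];T=c["world_from_camera"]
    return (T@np.array([(col-K[0,2])/K[0,0]*z,(r-K[1,2])/K[1,1]*z,z,1]))[:3]
def plane(c,r,col,h):
    o=c["world_from_camera"][:3,3];d=ray(c,r,col,1)-o
    return o+d*(h-o[2])/d[2]
E
python3 - <<'E'
from h import *
ims=[]
for n in("top","scene"):
    c=bot.capture(n);ims.append(c["frame"])
    cv2.imwrite(f"pics/{n}0.png",c["frame"][:,:,::-1])
    for l,h in(("pull",.107),("bolt_knob",.101),("cover_hinge",.077),("box",0),("near_vial",0),("near_mould",0),("near_tape",0)):
        for s in bot.spot_point(n,l)[:2]:
            r,q=s["position"];print(n,l,round(s["p"],2),np.round([r,q]),plane(c,r,q,h).round(3))
o=bot.observe();print(np.round(o["orientation"],3),o["tool_pos"],o["ft_force"],bot.pinch_z)
E
```

```text
pics
top pull 0.7 [248. 295.] [ 0.497 -0.187  0.107]
top bolt_knob 0.53 [254. 229.] [ 0.486 -0.067  0.101]
top cover_hinge 0.59 [173. 253.] [ 0.639 -0.109  0.077]
top box 0.87 [220. 264.] [ 0.555 -0.131  0.   ]
top near_vial 0.54 [229. 342.] [ 0.536 -0.291  0.   ]
top near_mould 0.64 [229. 185.] [0.535 0.028 0.   ]
top near_tape 0.63 [258. 393.] [ 0.478 -0.397  0.   ]
scene pull 0.94 [238. 282.] [ 0.491 -0.188  0.107]
scene bolt_knob 0.57 [222. 224.] [ 0.49  -0.066  0.101]
scene cover_hinge 0.65 [203. 280.] [ 0.633 -0.115  0.077]
scene box 0.7 [256. 269.] [ 0.551 -0.131  0.   ]
scene near_vial 0.86 [285. 344.] [ 0.539 -0.299  0.   ]
scene near_mould 0.8 [237. 198.] [0.537 0.033 0.   ]
scene near_tape 0.56 [322. 386.] [ 0.485 -0.396  0.   ]
[[ 0.963 -0.269 -0.   ]
 [-0.269 -0.963  0.   ]
 [-0.    -0.    -1.   ]] [0.14814294 0.52965449 0.23129435] [0.18988377 0.42100942 0.35952444] 0.0187
```

View pics/top0.png

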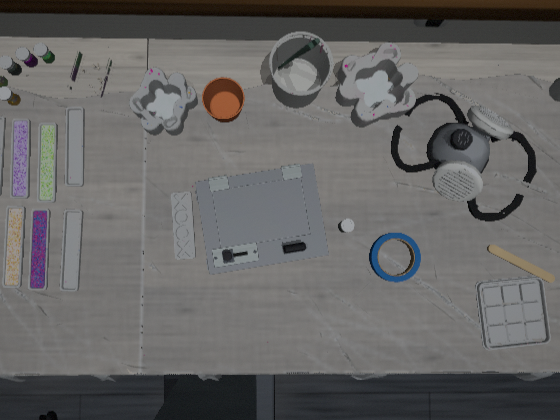

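View pics/scene0.png

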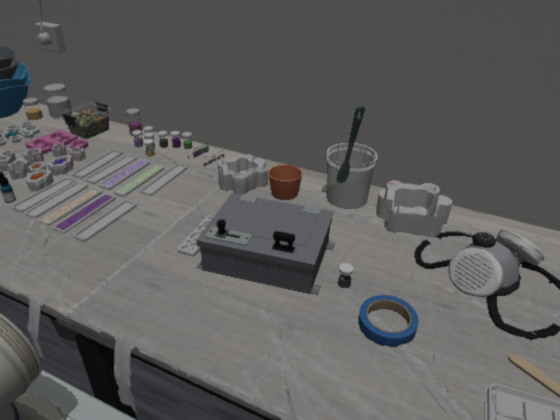

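The pictures show the box yawed about 8°, with the handle at (248,295) and the knob at (254,229) in the top view. I'll move above the handle for a wrist look.

```bash
python3 -m creep '.8 .92 -.067 0 0 -.53 85;.8 .92 -.067 0 0 -.53 85;.8 .92 -.067 0 0 -.53 85;.8 .92 -.067 0 0 -.53 85;.8 .92 -.067 0 0 -.53 85;.8 .92 -.067 0 0 -.53 85;.8 .92 -.067 0 0 -.53 85;.8 .92 -.067 0 0 -.53 85;.8 .92 -.067 0 0 -.53 85;.8 .92 -.067 0 0 -.53 85;.8 .92 -.067 0 0 -.53 85;.8 .92 -.067 0 0 -.53 85;.8 .92 -.067 0 0 -.53 85;.8 .92 -.067 0 0 -.53 85;.8 .92 -.067 0 0 -.53 85;.8 .92 -.067 0 0 -.53 85;.8 .92 -.067 0 0 -.53 85'
cat > m.py <<'E'
from h import *
c=bot.capture("wrist");cv2.imwrite("pics/w1.png",c["frame"][:,:,::-1])
o=bot.observe();R=o["orientation"];t=o["tool_pos"]
print(np.round(o["joints"],1),np.round(R,3).tolist(),np.round(t,3))
P={}
for l,h in(("pull",.107),("bolt_knob",.101),("cover_hinge",.077)):
    for s in bot.spot_point("wrist",l)[:2]:
        r,q=s["position"];P[l]=P.get(l,plane(c,r,q,h));print(l,round(s["p"],2),np.round([r,q]),plane(c,r,q,h).round(4),"depth",px(c,r,q).round(4))
def top(l,lo):
    m=bot.masks_of("wrist",l)[0]["region"]&(c["range_z"]>0)
    X=np.array([ray(c,r,q,c["range_z"][r,q]) for r,q in np.argwhere(m)])
    X=X[X[:,2]>lo];p=X[:,:2].astype(np.float32);rect=cv2.minAreaRect(p*1000)
    print(l,"n",len(X),"z",np.percentile(X[:,2],[5,50,95]).round(4),"mean",X.mean(0).round(4),"rect mm",np.round(rect[0],1),np.round(rect[1],1),round(rect[2],1))
top("pull",.104);top("bolt_knob",.100)
E
python3 m.py
```

```text
time_s: 2.92
tool_pos: [0.4616, -0.1307, 0.2717]
orientation: [[0.99, 0.144, 0.001], [0.144, -0.99, 0.0], [0.001, 0.0, -1.0]]
ft_force: [-1.1, 0.3, -0.6]
width: 0.0848
grasp_force: 0.0
[  3.    6.    1.4   0.  -85.4  95.3] [[0.99, 0.144, 0.0], [0.144, -0.99, 0.0], [0.0, 0.0, -1.0]] [ 0.462 -0.131  0.272]
pull 0.71 [159. 352.] [ 0.4996 -0.191   0.107 ] depth [ 0.5    -0.1892  0.113 ]
pull 0.49 [ 87. 292.] [ 0.5526 -0.1269  0.107 ] depth [ 0.5538 -0.1277  0.0796]
bolt_knob 0.63 [158. 217.] [ 0.4818 -0.068   0.101 ] depth [ 0.4828 -0.0694  0.1092]
bolt_knob 0.59 [182. 494.] [ 0.4971 -0.3294  0.101 ] depth [ 0.4844 -0.3955  0.0023]
pull n 984 z [0.1074 0.1118 0.114 ] mean [ 0.4954 -0.1527  0.1112] rect mm [ 492.  -133.1] [ 16.3 150.6] 6.9
bolt_knob n 287 z [0.1055 0.109  0.1104] mean [ 0.4844 -0.0664  0.1088] rect mm [484. -66.] [15.5 16.3] 51.7
```

View pics/w1.png

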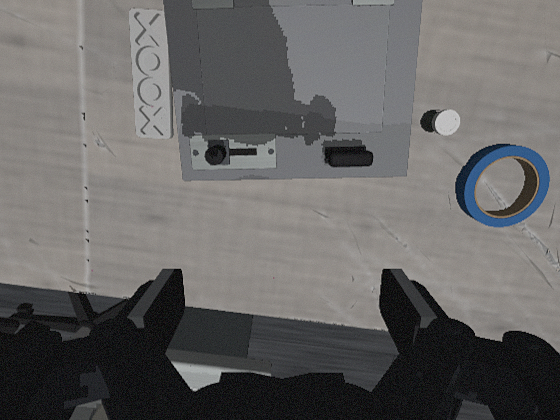

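```bash
python3 - <<'E'
from h import *
c=bot.capture("wrist")
rr,qq=np.mgrid[60:320,130:460];z=c["range_z"][60:320,130:460]
K=c["intrinsics"];T=c["world_from_camera"]
X=np.stack([(qq-K[0,2])/K[0,0]*z,(rr-K[1,2])/K[1,1]*z,z],-1)[z>0]@T[:3,:3].T+T[:3,3]
for n,y0,y1,zl in(("bar",-.23,-.14,.108),("knob",-.12,-.03,.103)):
    s=X[(X[:,2]>zl)&(X[:,2]<.118)&(X[:,1]>y0)&(X[:,1]<y1)&(X[:,0]>.45)&(X[:,0]<.53)]
    r=cv2.minAreaRect((s[:,:2]*1000).astype(np.float32));print(n,len(s),np.round(r[0],1),np.round(r[1],1),round(r[2],1),s[:,2].max())
s=X[abs(X[:,2]-.079)<.006];r=cv2.minAreaRect((s[:,:2]*1000).astype(np.float32));print("cover",r,np.median(s[:,2]))
E
```

```text
bar 667 [ 499.4 -188.7] [14.  39.8] 10.5 0.11557951989248821
knob 292 [484.  -66.2] [16.3 16.3] 7.0 0.11090184180607005
cover ((522.974609375, -134.14212036132812), (113.6147232055664, 228.4593963623047), 9.337736129760742) 0.07911470901841194
```

The knob is at (153,215) and the bar at (156,350) in the wrist view, and their sizes and heights match what was given. The yaw is about 9.6° and the bolt is near travel 1.7 mm. Next I'll pinch the bar over its 40 mm.

```bash
python3 -m creep '.0485 .105 .1 0 0 -.03 85;.0485 .105 .18 0 0 -.03 85;.0485 .105 .22 0 0 -.03 85;.0485 .105 .25 0 0 -.03 85;.0485 .105 .28 0 0 -.03 70;.0485 .105 .3 0 0 -.03 65;.0485 .105 .309 0 0 -.03 65;.0485 .105 .309 0 0 -.03 60;.0485 .105 .309 0 0 -.03 35;.0485 .105 .309 0 0 -.03 35;.0485 .105 .309 0 0 -.03 35;.0485 .105 .309 0 0 -.03 35' 20; python3 - <<'E'
from h import *
c=bot.capture("wrist");cv2.imwrite("pics/w2.png",c["frame"][:,:,::-1])
E
```

```text
time_s: 4.78
tool_pos: [0.4998, -0.1881, 0.087]
orientation: [[0.986, 0.166, 0.001], [0.166, -0.986, 0.002], [0.002, -0.002, -1.0]]
ft_force: [-2.8, 6.6, 4.4]
width: 0.0395
grasp_force: 22.1
```

View pics/w2.png

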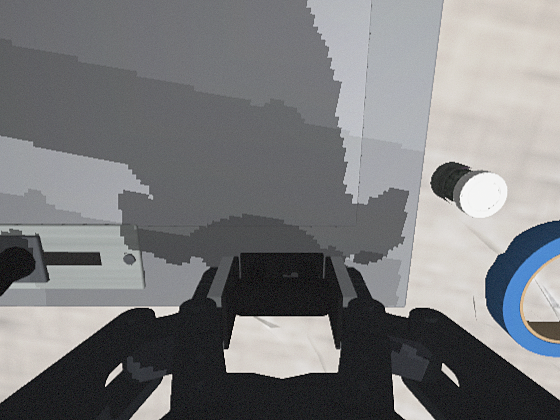

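The bar (around 285,285) sits between the pads at 39.5 mm opening. Now the gentle tug.

```bash
python3 -m creep '0 0 -.0025 0 0 0 35;0 0 -.005 0 0 0 35;0 0 -.005 0 0 0 35'; python3 -m creep '0 0 -.0025 0 0 0 35;0 0 -.005 0 0 0 35;0 0 -.005 0 0 0 35'
```

```text
time_s: 5.2
tool_pos: [0.5001, -0.1881, 0.0888]
orientation: [[0.986, 0.166, 0.001], [0.166, -0.986, 0.002], [0.002, -0.002, -1.0]]
ft_force: [2.2, 5.2, -4.2]
width: 0.0395
grasp_force: 21.2
time_s: 5.58
tool_pos: [0.5006, -0.188, 0.0918]
orientation: [[0.986, 0.166, 0.002], [0.166, -0.986, 0.002], [0.003, -0.002, -1.0]]
ft_force: [3.5, 5.1, -5.6]
width: 0.0392
grasp_force: 21.2
```

```bash
python3 -m creep '0 0 -.002 0 0 0 35;0 0 -.003 0 0 0 35;0 0 -.003 0 0 0 35'
```

```text
time_s: 5.95
tool_pos: [0.501, -0.1879, 0.0937]
orientation: [[0.986, 0.166, 0.003], [0.166, -0.986, 0.002], [0.003, -0.002, -1.0]]
ft_force: [4.7, 6.1, -5.4]
width: 0.0398
grasp_force: 21.1
```

```bash
python3 -m creep '0 0 -.002 0 0 0 35;0 0 -.003 0 0 0 35;0 0 -.003 0 0 0 35'
```

```text
time_s: 6.32
tool_pos: [0.5014, -0.1879, 0.0955]
orientation: [[0.986, 0.166, 0.004], [0.166, -0.986, 0.002], [0.004, -0.002, -1.0]]
ft_force: [5.8, 5.9, -5.6]
width: 0.0398
grasp_force: 21.1
```

```bash
cat > ang.py <<'E'
from h import *
import sys
c=bot.capture("wrist")
rr,qq=np.mgrid[0:420:3,0:400:3];z=c["range_z"][0:420:3,0:400:3]
K=c["intrinsics"];T=c["world_from_camera"]
X=np.stack([(qq-K[0,2])/K[0,0]*z,(rr-K[1,2])/K[1,1]*z,z],-1)[z>0]@T[:3,:3].T+T[:3,3]
e=np.array([np.cos(np.radians(9.6)),np.sin(np.radians(9.6))]);y=np.array([-e[1],e[0]])
g=np.array([.4994,-.1887]);B=np.c_[(X[:,:2]-g)@e-.154,(X[:,:2]-g)@y-.05,X[:,2]-.077]
# box frame from hinge: x<0 toward front
rho=np.hypot(B[:,0],B[:,2]);m=(B[:,0]<-.01)&(abs(B[:,1])<.105)&(B[:,2]>-.01)&(rho<.13)
a=np.arctan2(B[m,2]-.002,-B[m,0]);w=rho[m]>.05
print("cover angle rad",np.median(a[w]).round(4),np.percentile(a[w],[10,90]).round(3),w.sum())
E
python3 ang.py
```

```text
cover angle rad 0.058 [0.046 0.069] 8166
```

```bash
python3 -m creep '.0015 0 0 0 0 0 35;.003 0 0 0 0 0 35;.003 0 0 0 0 0 35'; python3 ang.py
```

```text
time_s: 6.75
tool_pos: [0.5012, -0.1879, 0.095]
orientation: [[0.986, 0.166, -0.0], [0.166, -0.986, 0.002], [-0.0, -0.002, -1.0]]
ft_force: [1.8, 5.8, -3.9]
width: 0.0397
grasp_force: 21.2
cover angle rad 0.0548 [0.043 0.066] 8177
```

The cover follows the handle to 0.055 rad with a flat pull of about 4 N. A caught hook would give over 11 N there, so the cover is free and the bolt stays untouched. Now I'll swing it up along the arc.

```bash
python3 -m creep '.002 0 -.0043 0 0 0 35;.003 0 -.009 0 0 0 35;.005 0 -.0144 0 0 0 35;.005 0 -.0144 0 0 0 35'; python3 ang.py
```

```text
time_s: 7.3
tool_pos: [0.5035, -0.1875, 0.1037]
orientation: [[0.986, 0.166, -0.002], [0.166, -0.986, 0.002], [-0.001, -0.002, -1.0]]
ft_force: [0.2, 5.8, -3.3]
width: 0.0395
grasp_force: 21.2
cover angle rad 0.1111 [0.099 0.123] 7985
```

```bash
python3 -m creep '.0032 0 -.0098 0 0 0 35;.007 0 -.0196 0 0 0 35;.0125 0 -.0315 0 0 0 35;.0182 0 -.0432 0 0 0 35;.025 0 -.0545 0 0 0 35;.0317 0 -.0656 0 0 0 35;.0395 0 -.0763 0 0 0 35;.0474 0 -.0866 0 0 0 35;.0562 0 -.0965 0 0 0 35;.0651 0 -.1058 0 0 0 35;.0749 0 -.1147 0 0 0 35;.0846 0 -.1232 0 0 0 35;.0935 0 -.13 0 0 0 35;.103 0 -.1367 0 0 0 35;.103 0 -.1367 0 0 0 35;.103 0 -.1367 0 0 0 35'; python3 ang.py; python3 - <<'E'
from h import *
c=bot.capture("wrist");d=bot.capture("scene")
cv2.imwrite("pics/f.png",np.vstack([c["frame"],d["frame"][130:310]])[:,:,::-1])
E
```

```text
time_s: 9.35
tool_pos: [0.5639, -0.1775, 0.1862]
orientation: [[0.986, 0.166, -0.003], [0.166, -0.986, 0.002], [-0.003, -0.002, -1.0]]
ft_force: [-3.3, 5.1, -0.0]
width: 0.0395
grasp_force: 21.0
cover angle rad 0.7714 [0.759 0.783] 4951
```

View pics/f.png

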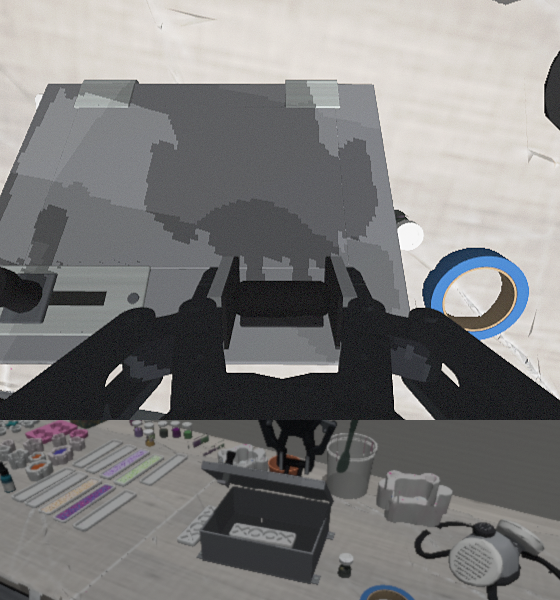

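The cover is held open at about 44°. The bar (around 285,300) is in the pads, the bolt is untouched, and the vial, moulds and tape are where they were.

```bash
python3 -m creep '0 0 0 0 0 0 35;0 0 0 0 0 0 35;0 0 0 0 0 0 35' 25; python3 -c "
from plant import bot
print(bot.finish_job())"
```

```text
time_s: 9.88
tool_pos: [0.5639, -0.1775, 0.1863]
orientation: [[0.986, 0.166, -0.003], [0.166, -0.986, 0.002], [-0.003, -0.002, -1.0]]
ft_force: [-3.6, 5.3, 0.2]
width: 0.0398
grasp_force: 25.9
the job is handed in; nothing more can be done
None
```

The gentle tug showed the cover was free, so I left the bolt alone, swung the cover up to about 44°, and handed the job in at about 10 s with the arm still holding it there.

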